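Release the trigger clamp and put the mended lid back on the peg tin

ROBOT

A 6-joint arm with a two-finger parallel gripper is mounted at the origin on the work surface. World frame = base frame: x ahead of the robot, y to its left, z up, the work surface at z = 0. Lengths are in m, angles in rad, forces in N, time in s.
With the tool pointing down it reaches from about 0.35 to 0.775 m from the base axis. Payload 5.5 kg.
Tool frame: the origin (TCP) lies at the very end of the fingers, on their centre line; the grasp point (between the pads) lies env.hold_point_z behind it (env.hold_point_z is the distance from the TCP to the grasp point, in m); z points along the fingers, y is the line along which they close (so a half turn about z gives the same grasp; the last joint's range is limited). The gripper opens to 85 mm and grips with 20 to 120 N. Pads are 22 mm wide; open, the fingers measure 114 mm over their backs; the gripper's body (76 mm by 85 mm) begins 54 mm behind the grasp point. The pads swing forward as they close: fully open they stand 13 mm farther back than shut.
Start: joints at [-0.14, 0.313, 0.046, 1.304, 0, 1.431], TCP at [0.575, -0, 0.231] pointing down, gripper open.
Joint ranges: [-2.76, 2.76], [-0.86, 1.69], [-1.03, 1.26], [-2.2, 2.34], [-1.47, 1.5], [-3.14, 3.14]. Speed limits (rad/s): [2.57, 2.57, 3.14, 3.14, 3.14, 3.14].

INTERFACE

Orientations are given as a unit quaternion [w, x, y, z].
In Python, from workcell import env gives the robot as it stands.
- The arm moves only by the tool carry_out, never from a script. Its argument "steps" is a list of rows, each a list of 3 entries, a list of its own where there are three numbers: the turn, a rotation vector about the tool's x, y, z in degrees, then the shift along the tool's x, y, z in cm, then the closure in counts, from 0 (fully open) to 255 (shut). A call has exactly 8 rows; each row is the pose to reach, as a shift and turn from the pose commanded when the call began, along the tool's axes at that moment; what a row does not reach only later rows make up. A row lasts 1/8 s, in which the tool goes at most 62.5 mm and 10.7 degrees, less where a joint would pass 70% of its speed; a pose out of reach is approached as far as the arm can. A call with a gripper value outside its range is refused whole. The fingers move at their own pace and stop on an object; "force" is the grip in N (left out, the last holds). Time passes only in rows, so rows that repeat a pose let the fingers close, or fill a call up. It gives the time, the measured TCP pose, the force, the opening and the grip force at its end, in the units of the state.
- env.get_state(): the state, without advancing time (a new reading comes with each control period).
- env.read_camera(name): name is "scene" or "side" or "wrist"; returns (picture, depth): 420x560x3 uint8, red, green, blue; 420x560 float32, m along the optical axis (not along the pixel's ray), 0 where there is no reading.
- env.get_calibration(name): a dict with "fx", "fy", "cx", "cy" (pixels), "origin" and "orientation" of the camera in the world. Camera axes: x right, y up, looking along -z (the intrinsics and any distortion apply to the point x, -y, -z); pixel columns grow to the right and rows downward; lengths in m; the calibration is good to about 2 mm. A picture is of the moment at which its call begins: read the wrist's pose just before it. get_calibration takes no time and is no camera call; for the wrist camera it gives the pose at the moment of the call.
- env.hand_in(): hands the job in; it is judged then, once.
The state is a dict: "clock": time; "joint_pos": joint angles; "qvel": joint speeds; "tau": joint torques, N m; "tcp_pos": TCP position; "orientation": TCP orientation; "wrist_force": force on the tool from outside, world axes, zero at the start; "ft_torque": the same for the moment, N m; "finger_gap": finger opening in m; "grip_force": force on a finger pad.
Only numpy, scipy, OpenCV 4.12 (cv2) and the standard library are available. Lean on these libraries where they do the work, as an engineer would, in place of code of your own. Each camera call takes 0.05 s, during which the arm holds its last target. There are 200 camera calls.

TASK

The mended lid of the peg tin is still held in the trigger clamp: squeeze the clamp's red trigger right in towards its grip until the toothed bar springs all the way back, and let the trigger go. Then lift the lid out by its handle and lay it gently on the open green peg tin so that it sits fully home, flat on the rim. Leave the tin standing about where it is, and don't disturb the jug, the bottle or the glue.

Things in the scene. Friction and masses are not known exactly. Their poses are not given: they have to be found in the camera images.
- clamp: Trigger bar clamp lying on its side, screwed to a fixed plywood board 8 mm thick. Origin: on the bench under the bar's centre line; x along the bar towards the lid, y to the side where grip and trigger stick out, z up. In mm: board x -45 to 230, y -80 to 135; dark housing x -45 to 0, y -22 to 8, top at 48; low steel stop behind the lid x 203 to 220, top at 28.
- grip (a point): Top face of the clamp's fixed black grip, 54 mm above the bench, at x -45, y 85 mm in the clamp's frame. The grip is a bar along the clamp's y: x -56 to -34 (22 mm thick), y 8 to 125, z 8 to 54 mm. The trigger stands beside it on the +x side with a 19 mm gap.
- trigger_pad (a point): Top edge of the red trigger's outer (+x) face, 53 mm above the bench, at y 85 mm in the clamp's frame when free; moves with the trigger. The trigger is a plate 10 mm thick (x), 42 mm tall (z 11 to 53), along y 23 to 103. Trigger and grip together measure 51 mm across (along clamp x) here when free, about 36 mm fully squeezed: this face then moves 15 mm towards the grip.
- hinge_pin (a point): Top of the trigger's upright hinge pin, at x = -10, y = 18 mm in the clamp's frame, 52 mm above the bench.
- trigger (a joint): Trigger angle, rad: 0 free (its spring brings it back there), 0.22 squeezed fully in against its stop. The spring takes about 4 N at the pad at first, about 10 N at the end. A pawl on the trigger clears the bar's teeth only beyond about 0.16 rad.
- bar (a joint): Travel of the toothed bar and its orange jaw, m: about 0 while clamped, held by the pawl; 0.040 fully back. It is sprung: once the pawl is lifted it runs back by itself along the clamp's -x in about half a second and stays back. If the trigger is let go too soon, the pawl catches the next tooth (10 mm apart).
- jaw (a point): Top of the orange jaw above its front face, 40 mm above the bench; moves with the bar. Its lip reaches 8 mm farther (+x) and hooks 6 mm over the lid's edge while clamped. The jaw is 70 mm wide along the clamp's y.
- lid: Wooden lid, 0.15 to 0.3 kg: board 100 (x) x 140 (y) x 14 mm, two battens below, 8 mm high (66 in x, 106 in y overall), dark handle bar on top. Origin: centre of the battens' underside; z up. Board from 8 to 22 mm above the origin; handle central, 18 wide (x), 80 long (y), 22 to 58 mm above the origin. At first it lies in the clamp, origin 8 mm above the bench, x along the clamp's x.
- lid_handle (a point): Centre of the top face of the lid's handle, 58 mm above the lid's origin.
- tin: Green open-topped rectangular peg tin, 0.7 kg, loose: outside 88 (x) x 128 (y) x 80 mm high, walls 3 mm, wooden pegs inside below the rim. Origin: centre of its underside, z up. Lid fully home: long sides parallel (either way round), battens inside the walls with 8 mm play each side, board on the rim, lid origin 72 mm above the tin's.
- jug: Blue plastic jug with a side handle, 96 mm wide (about 140 mm with the handle), 150 mm tall, loose. Origin: centre of its underside. It may stand nearer or farther than the tin.
- bottle: Green glass bottle with a white cap, 72 mm wide, 210 mm tall, loose. Origin: centre of its underside.
- glue: Yellow bottle of glue with a red cap, 52 mm wide, 130 mm tall, loose. Origin: centre of its underside.
There are look-alikes about, which are no part of the job. There is more than one size of the lid; the one meant has the size given above.

How it is judged:
On the way, in this order (a step that is already met when the one before it is completed fails the run):
1. the trigger is squeezed in and the toothed bar has run fully back (value of joint trigger above 0.15 rad and value of joint bar above 0.035 m), for 0.05 s.
2. the trigger is let go, the bar still back (value of joint trigger below 0.03 rad and value of joint bar above 0.035 m), for 0.1 s.
At the end, for the whole second after the job is handed in: Lid at rest on the tin, fully home: origin 69 to 75.5 mm above the tin's, within 13 mm of its centre, sides within 0.25 rad of the tin's, level within 0.06 rad. Tin upright, moved under 40 mm. Trigger free (under 0.03 rad), bar back (over 35 mm) (all of step 2 and z of lid in the frame of tin between 0.069 and 0.0755 m and horizontal distance between lid and tin below 0.013 m and angle between lid's own z axis and vertical below 0.06 rad and angle between the x axis of lid and the x axis of tin, either way round below 0.25 rad and linear speed of each of lid, tin below 0.02 m/s and angle between tin's own z axis and vertical below 0.05 rad and distance of tin from where it was at the start of the episode below 0.04 m); the robot touches nothing.
It fails at once if the lid is dragged more than 20 mm while the bar is not yet back (distance of lid from where it was at the start of the episode above 0.02 m and value of joint bar below 0.03 m).
It fails at once if the lid is dropped or slammed on the tin (over 45 N between them) (contact force between lid and tin above 45 N).
It fails at once if the jug, bottle or glue is pushed more than 40 mm or tipped (distance of any of jug, bottle, glue from where it was at the start of the episode above 0.04 m or angle between any of jug, bottle, glue's own z axis and vertical above 0.4 rad).
It also fails if it takes over 64 s, if anything falls off the work surface, if the arm or the gripper's body presses on something with over 40 N, if the wrist force passes 120 N, or if a joint passes its speed limit or range.

## Working session

There is one attempt and no reset: what is moved stays moved. The work goes in short steps, Python scripts to look and compute and a tool call to move; the robot and the scene stay as the last step left them, time stands still between calls to the robot, and variables do not carry over. Pictures are saved under pics/ and viewed, at most 10 in all, crops included, and the job is handed in when it is done.

Besides the shell and the picture viewer there is one more tool, called as name([rows], argument=value, ...), one row to a line, values as JSON. carry_out: Moves the arm, as the interface text tells. Its arguments: {"type":"object","properties":{"steps":{"type":"array","items":{"type":"array"}},"force":{"type":"number"}},"required":["steps"]}

```bash
ls; mkdir -p pics; cat > h.py <<'E'
import numpy as np, cv2
from scipy.spatial.transform import Rotation as R
from workcell import env
def rot(q): return R.from_quat([q[1],q[2],q[3],q[0]]).as_matrix()
def look(name):
    c=env.get_calibration(name); p,d=env.read_camera(name); return p,d,c
def cloud(d,c):
    v,u=np.mgrid[:d.shape[0],:d.shape[1]]
    k=np.stack([(u-c['cx'])/c['fx']*d,-(v-c['cy'])/c['fy']*d,-d],-1)
    return k@rot(c['orientation']).T+np.array(c['origin'])
def onplane(u,v,z,c):
    r=rot(c['orientation'])@np.array([(u-c['cx'])/c['fx'],-(v-c['cy'])/c['fy'],-1.])
    o=np.array(c['origin']); return o+r*(z-o[2])/r[2]
E
python3 - <<'E'
from h import *
for n in ("scene","side"):
    p,d,c=look(n); cv2.imwrite(f"pics/{n}0.png",p[...,::-1]); np.savez(f"{n}0.npz",p=p,d=d)
    print(n,c)
print(env.get_state(),env.hold_point_z); print(env.get_calibration("wrist"))
E
```

```text
pics
scene {'fx': 518.0172913439744, 'fy': 518.0172913439744, 'cx': 283.77969234481526, 'cy': 205.2603059447318, 'origin': array([1.15134204, 1.10769709, 1.14181021]), 'orientation': array([0.2345741 , 0.09404739, 0.39076113, 0.8851191 ])}
side {'fx': 392.00798729336657, 'fy': 392.00798729336657, 'cx': 275.6992957307229, 'cy': 206.66306867325395, 'origin': array([ 0.30349185, -0.6677357 ,  0.68036637]), 'orientation': array([ 0.87704553,  0.44640459, -0.07577692, -0.16053641])}
{'clock': 0.1, 'joint_pos': array([-1.39588623e-01,  3.13944675e-01,  4.50690862e-02,  1.30361507e+00,
        3.32284475e-05,  1.43117973e+00]), 'qvel': array([ 0.00057879, -0.00034735,  0.00138133, -0.00071508, -0.00216809,
       -0.0014788 ]), 'tau': array([ 3.58776997e-03, -4.81727242e+01,  2.99244744e+01,  1.27543980e-02,
       -1.12281841e-04,  1.60051752e-05]), 'tcp_pos': array([5.74528170e-01, 7.32796473e-05, 2.30477421e-01]), 'orientation': array([-6.86563300e-04,  7.07096648e-01,  7.07116407e-01, -4.96584475e-04]), 'wrist_force': array([ 0.28977144, -0.99939788,  0.15999864]), 'ft_torque': array([-0.05220695, -0.04992909, -0.02557687]), 'grip_force': 0.0, 'finger_gap': 0.08556929202460341} 0.0187
{'fx': 373.34580129865157, 'fy': 373.34580129865157, 'cx': 281.94929976308015, 'cy': 211.68378092796945, 'origin': array([0.57431737, 0.07177513, 0.37269446]), 'orientation': array([ 9.89826451e-01, -1.42275214e-01,  9.60946709e-04,  6.60384623e-04])}
```

View pics/scene0.png

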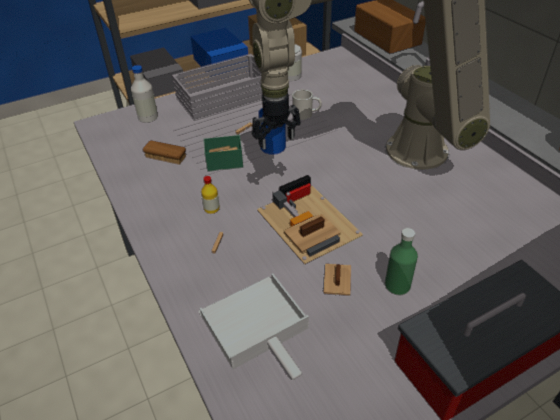

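View pics/side0.png

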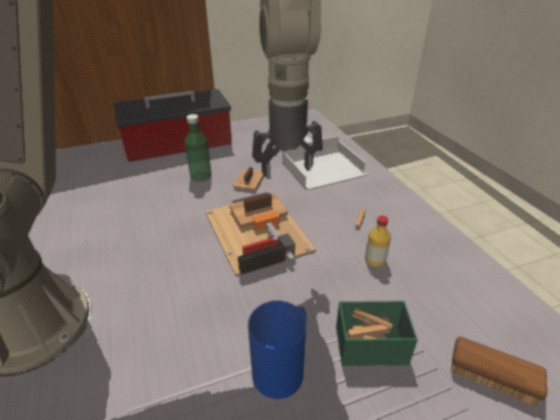

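The scene picture shows the clamp on its board at about (310,220), with the lid and dark handle at (312,228), the red trigger at (299,192) and the black grip at (295,185). The tin is at (223,152), the jug at (272,130), the glue at (210,197) and the bottle at (401,265).

Things that could be mistaken for what I want:
- **Lid:** the small lid at (338,279), the brown brush at (165,152), and the clamped lid itself at (312,228). I choose the clamped one.
- **Red things:** the trigger at (299,192), the glue cap at (208,180) and the toolbox at (480,340). I choose the trigger beside the black grip.
- **Green things:** the tin at (223,152) and the bottle at (401,265). I choose the tin.

The side view agrees: grip (262,260), trigger (260,245), handle (258,203), tin (375,332).

```bash
python3 - <<'E'
from h import *
for n in ("scene","side"):
    f=np.load(f"{n}0.npz"); p,d=f['p'],f['d']; c=env.get_calibration(n)
    P=cloud(d,c); hsv=cv2.cvtColor(p,cv2.COLOR_RGB2HSV); H,S,V=[hsv[...,i].astype(int) for i in range(3)]
    reg=(P[...,0]>.2)&(P[...,0]<.9)&(abs(P[...,1])<.6)&(d>0)&(P[...,2]>.02)&(P[...,2]<.3)
    M={'red':((H<6)|(H>174))&(S>190)&(V>60),'orange':(H>7)&(H<16)&(S>200)&(V>150),'green':(H>45)&(H<90)&(S>90),
       'blue':(H>105)&(H<125)&(S>150),'yellow':(H>18)&(H<30)&(S>200)&(V>120),'dark':(V<60)&(S<140)}
    for k,m in M.items():
        m=(m&reg).astype(np.uint8); nl,L,st,ce=cv2.connectedComponentsWithStats(m)
        for i in range(1,nl):
            if st[i,4]<40: continue
            Q=P[L==i]; zt=np.percentile(Q[:,2],95); T=Q[Q[:,2]>zt-.008]
            r=cv2.minAreaRect((T[:,:2]*1000).astype(np.float32))
            print(n,k,st[i,4],ce[i].round(),'top',zt.round(3),'mean',Q.mean(0).round(3),'rect mm',np.round(r[0]),np.round(r[1]),round(r[2]))
E
```

```text
scene red 210 [299. 192.] top 0.054 mean [0.507 0.022 0.04 ] rect mm [510.  21.] [93. 14.] 7
scene green 827 [223. 151.] top 0.077 mean [ 0.636 -0.286  0.053] rect mm [ 633. -291.] [ 99. 120.] 69
scene green 1100 [401. 267.] top 0.166 mean [0.469 0.478 0.104] rect mm [459. 468.] [20. 33.] 51
scene blue 389 [275. 139.] top 0.106 mean [ 0.449 -0.243  0.066] rect mm [ 528. -133.] [338.  45.] 52
scene yellow 165 [209. 191.] top 0.106 mean [ 0.776 -0.074  0.089] rect mm [774. -79.] [16. 30.] 80
scene dark 107 [292. 129.] top 0.299 mean [0.524 0.005 0.279] rect mm [519.   5.] [22. 37.] 88
scene dark 111 [260. 138.] top 0.299 mean [0.628 0.002 0.283] rect mm [630.   2.] [36. 32.] 1
scene dark 251 [294. 184.] top 0.057 mean [ 0.508 -0.009  0.049] rect mm [506. -13.] [114.  25.] 3
scene dark 85 [278. 201.] top 0.047 mean [0.584 0.023 0.035] rect mm [584.  23.] [25. 45.] 43
scene dark 44 [325. 246.] top 0.03 mean [0.555 0.252 0.024] rect mm [554. 252.] [91.  7.] 4
scene dark 229 [390. 272.] top 0.124 mean [0.485 0.459 0.076] rect mm [485. 460.] [28.  4.] 86
side green 71 [190. 138.] top 0.176 mean [0.434 0.445 0.149] rect mm [447. 447.] [ 5. 13.] 89
side blue 3225 [279. 353.] top 0.148 mean [ 0.439 -0.302  0.088] rect mm [ 449. -297.] [94. 67.] 47
side dark 40 [198. 129.] top 0.186 mean [0.461 0.45  0.169] rect mm [457. 447.] [12.  6.] 28
side dark 56 [205. 147.] top 0.13 mean [0.474 0.435 0.114] rect mm [471. 432.] [31.  6.] 40
side dark 112 [311. 152.] top 0.299 mean [ 0.625 -0.007  0.288] rect mm [629. -10.] [29. 19.] 32
side dark 128 [264. 160.] top 0.299 mean [ 0.52  -0.006  0.289] rect mm [518.  -2.] [35. 23.] 4
side dark 675 [262. 257.] top 0.055 mean [ 0.503 -0.024  0.042] rect mm [504. -20.] [114.  21.] 6
side dark 250 [405. 325.] top 0.072 mean [ 0.695 -0.307  0.051] rect mm [ 692. -313.] [69.  2.] 70
side dark 157 [341. 336.] top 0.071 mean [ 0.57  -0.284  0.047] rect mm [ 571. -283.] [67.  1.] 70
```

```bash
python3 - <<'E'
from h import *
p,d,c=look("wrist"); cv2.imwrite("pics/w0.png",p[...,::-1]); np.savez("w0.npz",p=p,d=d,**c)
E
```

```text
(no output)
```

View pics/w0.png

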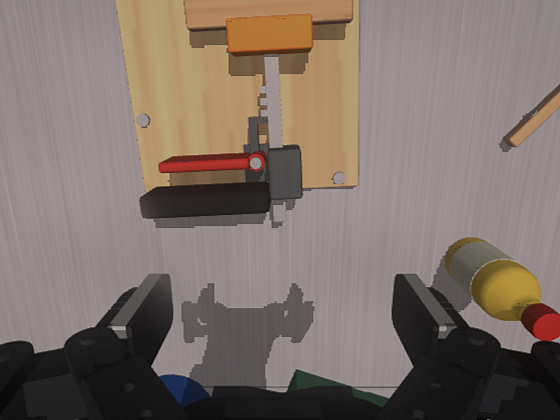

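The wrist view is close enough to check the choice. It shows the red trigger at (210,162) with its hinge pin at (256,162), the black grip at (205,200), the housing at (285,172) and the orange jaw hooked over the lid's edge at (270,33). Next I work out the clamp frame.

```bash
python3 - <<'E'
from h import *
f=np.load("w0.npz"); p,d=f['p'],f['d']; c={k:f[k] for k in f.files}
P=cloud(d,c)
hsv=cv2.cvtColor(p,cv2.COLOR_RGB2HSV); H,S,V=[hsv[...,i].astype(int) for i in range(3)]
pin=onplane(256,162,.052,c); print('pin',pin.round(4), P[162,256].round(4))
m=(P[...,2]>.046)&(P[...,2]<.062)&(V<70); m[:180]=0; m[225:]=0; m[:,:135]=0; m[:,272:]=0
T=P[m]; r=cv2.minAreaRect((T[:,:2]*1000).astype(np.float32)); print('grip',T[:,2].mean(),np.round(r[0],1),np.round(r[1],1),round(r[2],1))
rd=((H<6)|(H>174))&(S>150)&(P[...,2]>.046)&(P[...,2]<.062); rd[:140]=0; rd[190:]=0;rd[:,240:]=0
T=P[rd]; r=cv2.minAreaRect((T[:,:2]*1000).astype(np.float32)); print('trig',T[:,2].mean(),np.round(r[0],1),np.round(r[1],1),round(r[2],1))
b=(abs(P[...,2]-.008)<.004)&(H>10)&(H<25)&(S>80)
T=P[b]; r=cv2.minAreaRect((T[:,:2]*1000).astype(np.float32)); print('board',np.round(r[0],1),np.round(r[1],1),round(r[2],1))
# pixel edges on plane
for n,u,v,z in [('board corner R',359,186,.008),('board corner L',147,191,.008),('jaw L',228,19,.040),('jaw R',312,15,.040)]:
    print(n,onplane(u,v,z,c).round(4),P[v-2,u-3 if 'R' in n else u+3].round(4))
s=env.get_state();print(s['tcp_pos'])
E
```

```text
pin [0.5513 0.0222 0.052 ] [0.5512 0.022  0.0503]
grip 0.05269311299024389 [506.3 -15.3] [117.8  28.3] 6.8
trig 0.051897325133459106 [501.9  19.2] [70.2 10.1] 2.8
board [611.7  50.8] [221.7 412.7] 74.3
board corner R [ 0.6505 -0.0085  0.008 ] [ 0.6476 -0.0067  0.0069]
board corner L [ 0.4384 -0.0139  0.008 ] [ 0.4417 -0.0118  0.0083]
jaw L [0.53   0.1361 0.04  ] [0.5311 0.1397 0.0291]
jaw R [0.5977 0.139  0.04  ] [0.596  0.1429 0.0282]
[5.74609255e-01 3.16567564e-05 2.30590860e-01]
```

carry_out([
  [[0,0,-10],[0,-1,0],0],
  [[0,0,-20],[-0.1,-2,1],0],
  [[0,0,-30],[-0.2,-4,2],0],
  [[0,0,-40],[-0.4,-6,3],0],
  [[0,0,-50],[-0.6,-8,4],0],
  [[0,0,-60],[-0.8,-8.9,5],0],
  [[0,0,-70],[-0.8,-8.9,6],0],
  [[0,0,-80],[-0.8,-8.9,7],0],
], force=30)

```text
clock: 1.15
tcp_pos: [0.4857, -0.008, 0.1609]
orientation: [-0.0, 0.084, 0.996, 0.0]
wrist_force: [-0.5, 0.3, 0.4]
finger_gap: 0.0853
grip_force: 0.0
```

```bash
python3 - <<'E'
from h import *
s=env.get_state(); print(s['clock'],s['tcp_pos'].round(4),s['joint_pos'].round(3)); Rm=rot(s['orientation']); print(Rm.round(3)); print(np.degrees(np.arctan2(Rm[1,1],Rm[0,1])))
E
```

```text
1.15 [ 0.4857 -0.008   0.1609] [-0.182  0.177 -0.309  1.085  0.    -0.013]
[[-0.986  0.168 -0.   ]
 [ 0.168  0.986  0.   ]
 [ 0.     0.    -1.   ]]
80.3228601171885
```

carry_out([
  [[0,0,-6],[0,0,0.5],0],
  [[0,0,-12],[0,0,1],0],
  [[0,0,-12],[0,0,2],0],
  [[0,0,-12],[0,0,3],0],
  [[0,0,-12],[0,0,4],0],
  [[0,0,-12],[0,0,4.5],0],
  [[0,0,-12],[0,0,4.5],0],
  [[0,0,-12],[0,0,4.5],0],
])

```text
clock: 2.15
tcp_pos: [0.4863, -0.008, 0.1166]
orientation: [0.0, -0.017, 1.0, -0.0]
wrist_force: [0.1, 0.2, -0.3]
finger_gap: 0.0854
grip_force: 0.0
```

```bash
python3 - <<'E'
from h import *
p,d,c=look("wrist"); cv2.imwrite("pics/w1.png",p[...,::-1]); np.savez("w1.npz",p=p,d=d,**c)
P=cloud(d,c); hsv=cv2.cvtColor(p,cv2.COLOR_RGB2HSV); H,S,V=[hsv[...,i].astype(int) for i in range(3)]
for n,m in (('trig',((H<6)|(H>174))&(S>150)),('grip',(V<70)),('handle/dark',(V<90))):
    m=m&(P[...,2]>.046)&(P[...,2]<.072)&(d>0); k,L,st,ce=cv2.connectedComponentsWithStats(m.astype(np.uint8))
    for i in range(1,k):
        if st[i,4]<200: continue
        T=P[L==i]; r=cv2.minAreaRect((T[:,:2]*1000).astype(np.float32)); print(n,st[i,4],ce[i].round(),T[:,2].mean().round(4),np.round(r[0],1),np.round(r[1],1),round(r[2],1))
s=env.get_state(); print(s['tcp_pos'].round(4)); Rm=rot(s['orientation']); print(np.degrees(np.arctan2(Rm[1,1],Rm[0,1])))
E
```

```text
trig 2061 [325. 261.] 0.0517 [511.   17.9] [90.5 14.4] 4.6
grip 6437 [267. 248.] 0.0528 [515.8 -15.4] [141.1  21.9] 2.7
handle/dark 8801 [277. 275.] 0.0514 [521.3  -9.3] [153.   48.9] 19.0
handle/dark 212 [317. 254.] 0.0491 [504.3  14.2] [76.7  2.5] 1.4
[ 0.4864 -0.0081  0.1167]
91.99485219165322
```

View pics/w1.png

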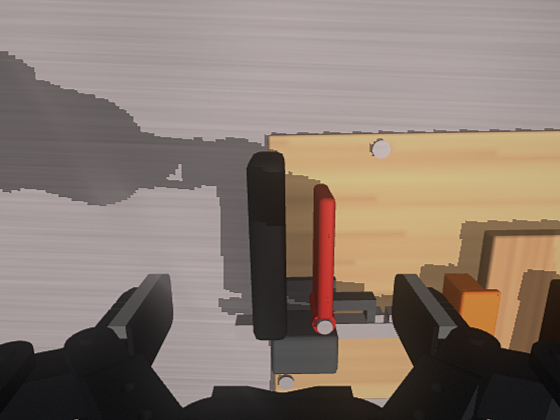

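The view shows the grip from (265,152) to (268,335) and the trigger from (323,185) to (325,325), both between the open fingers at u 172 and 395. The measured positions fit the clamp frame, so I go down and squeeze.

carry_out([
  [[0,0,0],[0,-0.1,1.5],0],
  [[0,0,0],[0,-0.1,3],0],
  [[0,0,0],[0,-0.1,5],0],
  [[0,0,0],[0,-0.1,7],0],
  [[0,0,0],[0,-0.1,8.5],0],
  [[0,0,0],[0,-0.1,9.4],0],
  [[0,0,0],[0,-0.1,9.4],0],
  [[0,0,0],[0,-0.1,9.4],60],
], force=35)

```text
clock: 3.2
tcp_pos: [0.4866, -0.0091, 0.0228]
orientation: [0.0, -0.017, 1.0, -0.0]
wrist_force: [-0.3, -0.6, 0.4]
finger_gap: 0.0693
grip_force: 0.0
```

carry_out([
  [[0,0,0],[0,0,0],255],
  [[0,0,0],[0,0,0],255],
  [[0,0,0],[0,0,0],255],
  [[0,0,0],[0,0,0],255],
  [[0,0,0],[0,0,0],255],
  [[0,0,0],[0,0,0],255],
  [[0,0,0],[0,0,0],255],
  [[0,0,0],[0,0,0],255],
], force=35)

```text
clock: 4.2
tcp_pos: [0.4867, -0.0092, 0.0241]
orientation: [0.001, -0.018, 1.0, -0.0]
wrist_force: [-3.8, -0.9, 10.6]
finger_gap: 0.0371
grip_force: 35.9
```

```bash
python3 - <<'E'
from h import *
p,d,c=look("wrist"); np.savez("w2.npz",p=p,d=d,**c)
a=cv2.resize(p[...,::-1],(400,300)); q,_,_=look("scene"); b=cv2.resize(q[150:270,230:390,::-1],(400,300),interpolation=cv2.INTER_CUBIC)
cv2.imwrite("pics/w2.png",np.hstack([a,b]))
s=env.get_state(); print(s['clock'],s['tcp_pos'],s['finger_gap'],s['grip_force'],s['wrist_force'])
E
```

```text
4.3 [ 0.48665484 -0.00922947  0.02414019] 0.03737974738313758 35.92742610024288 [-3.76120997 -0.33992357 10.83190427]
```

View pics/w2.png

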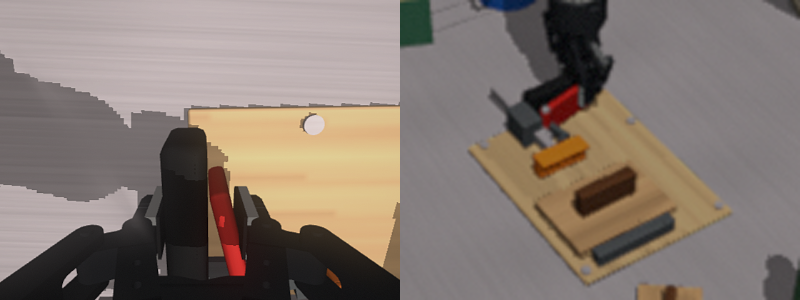

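The squeeze shows the trigger at about (222,220) pressed against the grip, gap 37 mm. On the right the jaw has left the lid and the bar sticks out behind the housing. Next I let go, rise and measure the jaw and the lid.

carry_out([
  [[0,0,0],[0,0,0],150],
  [[0,0,0],[0,0,0],100],
  [[0,0,0],[0,0,0],0],
  [[0,0,0],[0,0,0],0],
  [[0,0,0],[0,0,0],0],
  [[0,0,0],[0,0.1,-1],0],
  [[0,0,0],[0,0.1,-3],0],
  [[0,0,0],[0,0.1,-6],0],
])

```text
clock: 5.3
tcp_pos: [0.4854, -0.008, 0.0829]
orientation: [-0.001, -0.017, 1.0, 0.0]
wrist_force: [0.3, 0.6, -0.5]
finger_gap: 0.0853
grip_force: 0.0
```

carry_out([
  [[0,0,0],[-1,1,-4],0],
  [[0,0,0],[-2,4,-8],0],
  [[0,0,0],[-3,7,-10],0],
  [[0,0,0],[-4,10,-10],0],
  [[0,0,0],[-5,13,-10],0],
  [[0,0,0],[-6,15,-10],0],
  [[0,0,0],[-6,17,-10],0],
  [[0,0,0],[-6,17,-10],0],
])

```text
clock: 6.3
tcp_pos: [0.5396, 0.165, 0.1822]
orientation: [-0.0, -0.018, 1.0, -0.0]
wrist_force: [-0.3, 0.3, 0.1]
finger_gap: 0.0853
grip_force: 0.0
```

```bash
python3 - <<'E'
from h import *
p,d,c=look("wrist"); np.savez("w3.npz",p=p,d=d,**c); cv2.imwrite("pics/w3.png",p[...,::-1])
P=cloud(d,c); hsv=cv2.cvtColor(p,cv2.COLOR_RGB2HSV); H,S,V=[hsv[...,i].astype(int) for i in range(3)]
def rep(n,m,lo,hi):
    m=m&(P[...,2]>lo)&(P[...,2]<hi)&(d>0); k,L,st,ce=cv2.connectedComponentsWithStats(m.astype(np.uint8))
    for i in range(1,k):
        if st[i,4]<200: continue
        T=P[L==i]; r=cv2.minAreaRect((T[:,:2]*1000).astype(np.float32)); print(n,st[i,4],ce[i].round(),T[:,2].mean().round(4),np.round(r[0],1),np.round(r[1],1),round(r[2],1))
rep('handle',V>0,.059,.073); rep('board',(H>5)&(H<25),.024,.036); rep('jaw',(H>7)&(H<16)&(S>200),.034,.046); rep('trig',((H<6)|(H>174))&(S>150),.046,.06)
s=env.get_state(); print(s['clock'],s['tcp_pos'].round(4)); Rm=rot(s['orientation']); print(np.degrees(np.arctan2(Rm[1,1],Rm[0,1])),s['joint_pos'].round(2))
E
```

```text
handle 2497 [306. 230.] 0.0651 [559.9 183.8] [79.8 18. ] 2.7
board 791 [ 59. 108.] 0.03 [480.6  -6.5] [71.9  6. ] 6.5
board 1761 [124. 193.] 0.0293 [532.4  27. ] [103.9  47.8] 29.2
board 18898 [311. 210.] 0.0292 [559.7 192.8] [140.  118.4] 3.0
trig 1494 [ 83. 147.] 0.0519 [512.   18.3] [91.9 14.9] 4.2
6.35 [0.5396 0.1642 0.1822]
92.05229382468717 [ 0.15  0.31 -0.08  1.18 -0.    0.12]
```

View pics/w3.png

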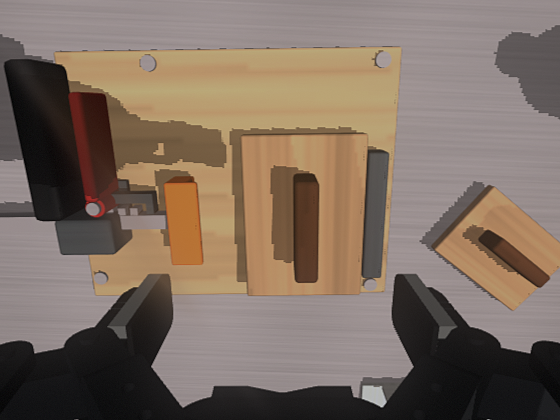

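The view shows the jaw fully back at (185,220), the trigger out at (92,150) and the lid at (305,215) with its handle at (306,230). The handle measures 80 x 18 mm with its top at 65 mm, so it is the right lid. The small lid at (500,245) is the look-alike. Next I grasp the handle.

carry_out([
  [[0,0,-0.7],[-0.7,0.6,2],0],
  [[0,0,-0.7],[-1.5,1.3,5],0],
  [[0,0,-0.7],[-2.1,1.9,8],0],
  [[0,0,-0.7],[-2.1,1.9,11],0],
  [[0,0,-0.7],[-2.1,1.9,13],0],
  [[0,0,-0.7],[-2.1,1.9,14.4],0],
  [[0,0,-0.7],[-2.1,1.9,14.4],0],
  [[0,0,-0.7],[-2.1,1.9,14.4],100],
], force=50)

```text
clock: 7.35
tcp_pos: [0.5611, 0.1836, 0.0392]
orientation: [0.001, -0.023, 1.0, 0.0]
wrist_force: [0.4, 0.5, -0.1]
finger_gap: 0.0697
grip_force: 0.0
```

carry_out([
  [[0,0,0],[0,0,0],255],
  [[0,0,0],[0,0,0],255],
  [[0,0,0],[0,0,0],255],
  [[0,0,0],[0,0,0],255],
  [[0,0,0],[0,0,0],255],
  [[0,0,0],[0,0,0],255],
  [[0,0,0],[0,0,0],255],
  [[0,0,0],[0,0,-1],255],
], force=50)

```text
clock: 8.35
tcp_pos: [0.5592, 0.1834, 0.0474]
orientation: [-0.001, -0.024, 1.0, -0.0]
wrist_force: [-0.5, -0.1, -1.2]
finger_gap: 0.0171
grip_force: 49.1
```

```bash
python3 - <<'E'
from h import *
f=np.load("w3.npz"); c={k:f[k] for k in f.files}
print('jaw front',onplane(198,182,.04,c).round(4),'pin',onplane(95,209,.052,c).round(4))
s=env.get_state(); print(s['clock'],s['tcp_pos'].round(4),s['finger_gap'],s['grip_force'],s['wrist_force'])
f=np.load("w0.npz")
for n in ("scene","side"):
    p,d,c=look(n); P=cloud(d,c); hsv=cv2.cvtColor(p,cv2.COLOR_RGB2HSV); H,S=hsv[...,0].astype(int),hsv[...,1]
    m=(H>45)&(H<95)&(S>60)&(P[...,0]>.5)&(P[...,0]<.75)&(P[...,1]<-.15)&(P[...,1]>-.45)&(P[...,2]>.073)&(P[...,2]<.088)
    T=P[m]; r=cv2.minAreaRect((T[:,:2]*1000).astype(np.float32)); print(n,len(T),np.round(r[0],1),np.round(r[1],1),round(r[2],1))
E
```

```text
jaw front [0.5293 0.0996 0.04  ] pin [0.5505 0.0236 0.052 ]
8.35 [0.5592 0.1834 0.0474] 0.017079002436645133 49.12632644176483 [-0.50324634 -0.05307911 -1.22564355]
scene 136 [ 634.  -292.1] [ 98.2 124.1] 69.7
side 435 [ 632.7 -295.9] [ 89.2 126.7] 69.8
```

The lid is held, with the gap at 17 mm and a 49 N grip. The jaw front has moved about 38 mm, so the bar is back. The two views put the tin at about (0.633, -0.294) with its long axis at about -20°. Next I lift and carry.

carry_out([
  [[0,0,0],[0,0,-1],255],
  [[0,0,0],[0,0,-2.5],255],
  [[0,0,0],[0,0,-4.5],255],
  [[0,0,0],[0,0,-7],255],
  [[0,0,0],[0,0,-10],255],
  [[0,0,0],[0,0,-13],255],
  [[0,0,0],[0,-1,-15.5],255],
  [[0,0,0],[0,-2,-16.5],255],
])

```text
clock: 9.45
tcp_pos: [0.5622, 0.1636, 0.2159]
orientation: [0.002, -0.024, 1.0, 0.0]
wrist_force: [0.5, 0.8, -0.8]
finger_gap: 0.0172
grip_force: 49.2
```

carry_out([
  [[0,0,2],[-0.3,-3,0],255],
  [[0,0,5],[-0.6,-6.5,0],255],
  [[0,0,9],[-1.0,-11,0],255],
  [[0,0,13],[-1.5,-16,0],255],
  [[0,0,17],[-2.0,-21,0],255],
  [[0,0,20],[-2.6,-26,0],255],
  [[0,0,22],[-3.2,-30,0],255],
  [[0,0,23],[-3.4,-33,0],255],
])

```text
clock: 10.45
tcp_pos: [0.6105, -0.1666, 0.2126]
orientation: [-0.0, 0.177, 0.984, 0.0]
wrist_force: [0.2, 0.7, -1.2]
finger_gap: 0.0172
grip_force: 49.2
```

```bash
python3 - <<'E'
from h import *
p,d,c=look("wrist"); np.savez("w4.npz",p=p,d=d,**c); cv2.imwrite("pics/w4.png",p[...,::-1])
s=env.get_state(); print(s['clock'],s['tcp_pos'].round(4),s['joint_pos'].round(2),s['finger_gap'],s['wrist_force']); Rm=rot(s['orientation']); print(np.degrees(np.arctan2(Rm[1,1],Rm[0,1])),Rm[:,2].round(3))
print('to go, tool cm',(Rm.T@(np.array([.633,-.294,s['tcp_pos'][2]])-s['tcp_pos'])*100).round(2))
P=cloud(d,c); m=(P[...,2]>.073)&(P[...,2]<.09)&(P[...,1]<-.15)&(d>0); hsv=cv2.cvtColor(p,cv2.COLOR_RGB2HSV); m&=(hsv[...,0]>45)&(hsv[...,0]<95)&(hsv[...,1]>60)
T=P[m]; print(len(T)); 
if len(T)>50: print(cv2.minAreaRect((T[:,:2]*1000).astype(np.float32)))
E
```

```text
10.5 [ 0.6108 -0.1701  0.2124] [-0.4   0.44  0.18  1.31 -0.   -0.04] 0.017340691764491108 [ 1.07532505 -2.80729298 -1.59234332]
69.38205063089035 [-0.001 -0.002 -1.   ]
to go, tool cm [ -6.44 -10.81   0.03]
642
((627.9282836914062, -305.0313720703125), (65.71790313720703, 121.6370849609375), 69.14814758300781)
```

View pics/w4.png

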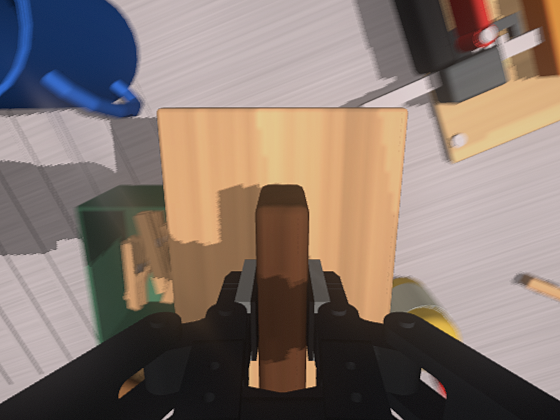

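```bash
python3 - <<'E'
from h import *
f=np.load("w4.npz"); p,d=f['p'],f['d']; c={k:f[k] for k in f.files}; P=cloud(d,c)
z=np.median(P[115:170,200:250,2]); a,b=onplane(159,108,z,c),onplane(407,108,z,c)
e=(b-a)[:2]; L=np.linalg.norm(e); e/=L; n=np.array([-e[1],e[0]]); ctr=(a+b)[:2]/2
ctr1=ctr+ .07*n*(1 if (n@(np.array([.61,-.17])-ctr))>0 else -1)
print('lid ztop',z,'width',L,'ang',np.degrees(np.arctan2(e[1],e[0])),'centre',ctr1)
h=(P[...,2]>z+.028)&(P[...,2]<z+.043); h[:,:240]=0; h[:,325:]=0; h[:180]=0; h[260:]=0
T=P[h]; print('handle', cv2.minAreaRect((T[:,:2]*1000).astype(np.float32)), T[:,2].mean())
# tin rim: near short edge and left long edge
A,B,C=onplane(80,207,.08,c),onplane(120,185,.08,c),onplane(97,300,.08,c)
print('tin rim pts',A.round(4),B.round(4),C.round(4))
g=(P[...,2]>.074)&(P[...,2]<.086)&(P[...,1]<-.2)&(d>0)
cv2.imwrite("pics/mask.png",np.where(g[...,None],p[...,::-1],p[...,::-1]//3)[160:400,40:200].repeat(3,0).repeat(3,1)[:600])
for v in range(195,330,15):
    u=np.where(g[v,:165])[0]; 
    if len(u): print(v,u.min(),u.max(),P[v,u.min()].round(4))
E
```

```text
lid ztop 0.20335823685118448 width 0.09699259275056568 ang 69.61952315547428 centre [ 0.61073529 -0.16622631]
handle ((581.927490234375, -156.12603759765625), (18.028295516967773, 20.167972564697266), 69.32695007324219) 0.23856065883103925
tin rim pts [ 0.5611 -0.313   0.08  ] [ 0.5564 -0.2764  0.08  ] [ 0.6363 -0.3389  0.08  ]
210 79 85 [ 0.5629 -0.3145  0.0806]
225 81 88 [ 0.5742 -0.3199  0.0792]
240 83 90 [ 0.5857 -0.324   0.08  ]
255 86 93 [ 0.5979 -0.3285  0.0792]
270 88 94 [ 0.6102 -0.3339  0.0784]
285 91 98 [ 0.6228 -0.3378  0.0787]
300 93 99 [ 0.6353 -0.3422  0.0797]
315 95 101 [ 0.6488 -0.3483  0.0784]
```

View pics/mask.png

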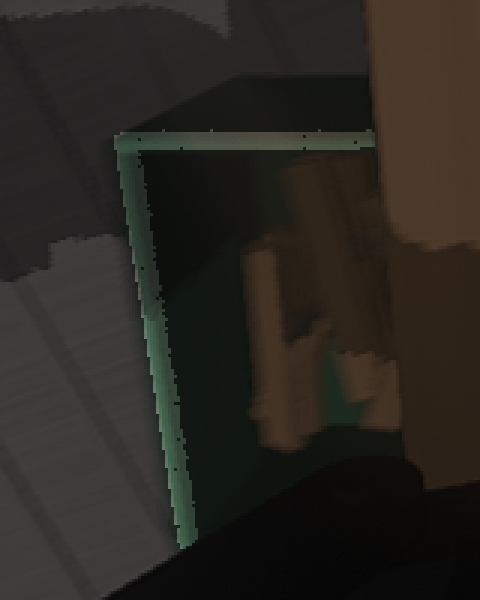

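The crop shows the tin rim's outer edge, with its corner at wrist pixel (79,204). That corner puts the tin centre at (0.6335, -0.294), in agreement with the earlier estimate. The lid centre lies under the TCP within 1 mm. I move above the tin and settle.

carry_out([
  [[0,0,0],[-1,-2,0],255],
  [[0,0,0],[-2.5,-4.5,0],255],
  [[0,0,0],[-4,-7,0],255],
  [[0,0,0],[-5.2,-9,0],255],
  [[0,0,0],[-6.1,-10.3,1],255],
  [[0,0,0],[-6.4,-10.8,3],255],
  [[0,0,0],[-6.4,-10.8,5],255],
  [[0,0,0],[-6.4,-10.8,6.5],255],
])

```text
clock: 11.5
tcp_pos: [0.6328, -0.2874, 0.1464]
orientation: [-0.001, 0.176, 0.984, 0.0]
wrist_force: [0.3, 1.2, -1.0]
finger_gap: 0.0172
grip_force: 49.2
```

carry_out([
  [[0,0,0],[0,0,0.5],255],
  [[0,0,0],[0,0,1],255],
  [[0,0,0],[0,0,1],255],
  [[0,0,0],[0,0,1],255],
  [[0,0,0],[0,0,1],255],
  [[0,0,0],[0,0,1],255],
  [[0,0,0],[0,0,1],255],
  [[0,0,0],[0,0,1],255],
])

```text
clock: 12.5
tcp_pos: [0.6334, -0.2878, 0.1383]
orientation: [0.0, 0.176, 0.984, 0.0]
wrist_force: [-0.5, -0.5, -1.3]
finger_gap: 0.0173
grip_force: 49.2
```

```bash
python3 - <<'E'
from h import *
p,d,c=look("side"); w,_,_=look("wrist"); cv2.imwrite("pics/s5.png",np.hstack([cv2.resize(p[230:410,230:470,::-1],(400,300)),cv2.resize(w[...,::-1],(400,300))]))
s=env.get_state(); Rm=rot(s['orientation']); print(s['clock'],s['tcp_pos'].round(4),np.degrees(np.arctan2(Rm[1,1],Rm[0,1])),s['wrist_force'],s['finger_gap'])
print('to go, tool cm',(Rm.T@(np.array([.6335,-.294,.103])-s['tcp_pos'])*100).round(2))
E
```

```text
12.6 [ 0.6334 -0.2878  0.1383] 69.70131762003057 [ 0.49747524 -0.03270446 -1.41737556] 0.017110871595748634
to go, tool cm [-0.22 -0.58  3.53]
```

View pics/s5.png

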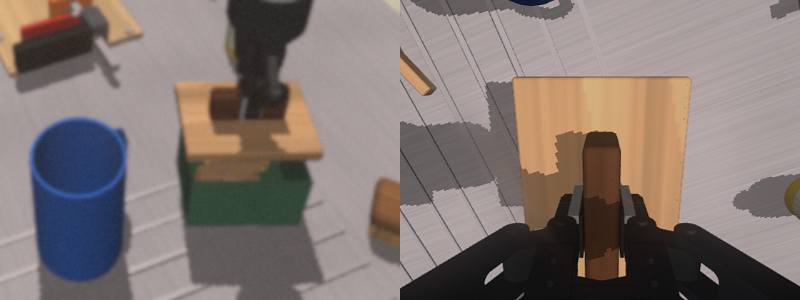

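The left crop shows the lid just above the tin at (250,120), and the wrist view shows it straight in the fingers. I make the small correction and lower slowly.

carry_out([
  [[0,0,0],[-0.1,-0.3,0],255],
  [[0,0,0],[-0.2,-0.6,0.3],255],
  [[0,0,0],[-0.2,-0.6,0.8],255],
  [[0,0,0],[-0.2,-0.6,1.3],255],
  [[0,0,0],[-0.2,-0.6,1.8],255],
  [[0,0,0],[-0.2,-0.6,2.3],255],
  [[0,0,0],[-0.2,-0.6,2.6],255],
  [[0,0,0],[-0.2,-0.6,2.8],255],
])

```text
clock: 13.6
tcp_pos: [0.6332, -0.2941, 0.1101]
orientation: [-0.0, 0.176, 0.984, 0.0]
wrist_force: [0.4, 0.2, -1.7]
finger_gap: 0.017
grip_force: 49.2
```

carry_out([
  [[0,0,0],[0,0,0.1],255],
  [[0,0,0],[0,0,0.2],255],
  [[0,0,0],[0,0,0.3],255],
  [[0,0,0],[0,0,0.4],255],
  [[0,0,0],[0,0,0.5],255],
  [[0,0,0],[0,0,0.6],255],
  [[0,0,0],[0,0,0.6],255],
  [[0,0,0],[0,0,0.6],255],
])

```text
clock: 14.6
tcp_pos: [0.6332, -0.2941, 0.1043]
orientation: [0.0, 0.176, 0.984, 0.0]
wrist_force: [0.5, -0.3, -1.5]
finger_gap: 0.0176
grip_force: 49.2
```

carry_out([
  [[0,0,0],[0,0,0.05],255],
  [[0,0,0],[0,0,0.1],255],
  [[0,0,0],[0,0,0.1],255],
  [[0,0,0],[0,0,0.15],255],
  [[0,0,0],[0,0,0.15],255],
  [[0,0,0],[0,0,0.2],255],
  [[0,0,0],[0,0,0.2],255],
  [[0,0,0],[0,0,0.2],255],
])

```text
clock: 15.6
tcp_pos: [0.6333, -0.2941, 0.1029]
orientation: [0.0, 0.176, 0.984, -0.0]
wrist_force: [-3.0, 1.1, 5.2]
finger_gap: 0.017
grip_force: 49.9
```

Contact shows as +5 N at the expected height of 0.103. I release slowly, spread the fingers and rise.

carry_out([
  [[0,0,0],[0,0,0],200],
  [[0,0,0],[0,0,0],160],
  [[0,0,0],[0,0,0],120],
  [[0,0,0],[0,0,0],80],
  [[0,0,0],[0,0,0],40],
  [[0,0,0],[0,0,0],0],
  [[0,0,0],[0,0,-0.5],0],
  [[0,0,0],[0,0,-2],0],
], force=20)

```text
clock: 16.6
tcp_pos: [0.6327, -0.2938, 0.1222]
orientation: [-0.001, 0.176, 0.984, 0.0]
wrist_force: [-0.7, 0.2, -0.8]
finger_gap: 0.0853
grip_force: 0.0
```

carry_out([
  [[0,0,0],[0,0,-2],0],
  [[0,0,0],[0,0,-5],0],
  [[0,0,0],[0,0,-8],0],
  [[0,0,0],[0,0,-11],0],
  [[0,0,0],[0,0,-13],0],
  [[0,0,0],[0,0,-14],0],
  [[0,0,0],[0,0,-14],0],
  [[0,0,0],[0,0,-14],0],
])

```text
clock: 17.6
tcp_pos: [0.6329, -0.2939, 0.2613]
orientation: [-0.001, 0.176, 0.984, 0.0]
wrist_force: [0.0, -0.3, -1.0]
finger_gap: 0.0851
grip_force: 0.0
```

```bash
python3 - <<'E'
from h import *
p,d,c=look("wrist"); P=cloud(d,c); q,_,_=look("side"); cv2.imwrite("pics/s6.png",np.hstack([cv2.resize(q[200:410,200:480,::-1],(400,300)),cv2.resize(p[...,::-1],(400,300))]))
s=env.get_state(); print(s['clock'],s['tcp_pos'].round(4),s['finger_gap'])
b=(P[...,2]>.085)&(P[...,2]<.105)&(P[...,0]>.5); T=P[b]; 
A=np.c_[T[:,:2],np.ones(len(T))]; k=np.linalg.lstsq(A,T[:,2],rcond=None)[0]; print('board z',np.median(T[:,2]),'slope',k[:2],cv2.minAreaRect((T[:,:2]*1000).astype(np.float32)))
h=(P[...,2]>.12)&(P[...,2]<.138)&(np.hypot(P[...,0]-.633,P[...,1]+.294)<.06); T=P[h]; print('handle',cv2.minAreaRect((T[:,:2]*1000).astype(np.float32)),np.median(T[:,2]))
E
```

```text
17.7 [ 0.6328 -0.2939  0.2611] 0.08554269887494335
board z 0.09349971730618656 slope [-0.00199864  0.00037897] ((640.9505615234375, -189.49314880371094), (304.92205810546875, 209.4385986328125), 67.15966796875)
handle ((632.4683227539062, -294.0572509765625), (17.88744354248047, 79.34016418457031), 69.27867889404297) 0.12932586152529418
```

View pics/s6.png

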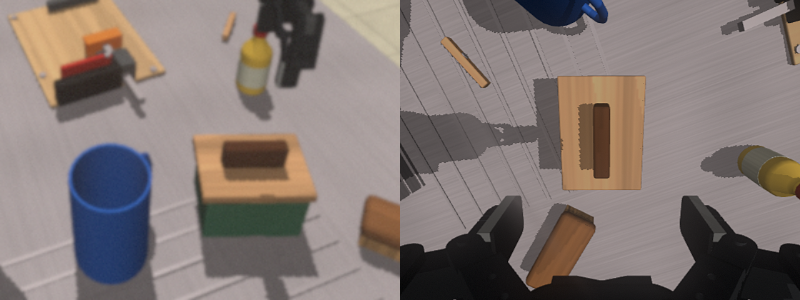

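The pictures show the lid flat on the tin: left crop (255,165), wrist view (602,135). The handle top is at 129 mm, where 130 would be fully home; the slope is 0.002 and the centre is at (0.632, -0.294). The jug and glue are standing and the trigger is free.

```bash
python3 -c "
from workcell import env
print(env.hand_in())"
```

```text
the job is handed in; nothing more can be done
None
```

The job is handed in at about 18 s of the 64 s allowed: the clamp is released with its trigger let go, and the lid lies flat and fully home on the green tin by my last measurements; the hand-in returned no verdict.

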